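# Thread the turning paddle out of the brine trough

### The arm

A 6-joint arm with a two-finger parallel gripper is mounted at the origin on the work surface. World frame = base frame: x ahead of the robot, y to its left, z up, the work surface at z = 0. Lengths are in mm, angles in degrees, forces in N, time in s.
With the tool pointing down it reaches from about 350 to 850 mm from the base axis. Payload 8.1 kg.
Tool frame: the origin (TCP) lies midway between the tips of the shut fingers; the grasp point (between the pads) lies 19 mm behind it; z points along the fingers, y is the line along which they close (so a half turn about z gives the same grasp; the last joint's range is limited). The gripper opens to 85 mm and grips with 20 to 120 N. Pads are 22 mm wide; open, the fingers measure 114 mm over their backs; the gripper's body (76 mm by 85 mm) begins 54 mm behind the grasp point. The pads swing forward as they close: fully open they stand 13 mm farther back than shut.
Start: joints at [-82.185, 7.471, 85.268, -0, 87.261, -4.893], TCP at [132.012, -585.302, 231.292] pointing down, gripper open.
Joint ranges: [-169.43, 169.43], [-51.17, 129.36], [1.28, 143.12], [-76.62, 256.62], [0, 156.53], [-152.29, 152.29]. Speed limits (degrees/s): [136.94, 136.94, 159.86, 180, 180, 180].

### API

Orientations are given as [roll, pitch, yaw] about the fixed x, y, z axes, in that order (R = Rz(yaw) Ry(pitch) Rx(roll)).
In Python, from bench import r gives the robot as it stands. The module is installed in compiled form; this text tells all that it offers.
- The arm moves only by the tool jog_arm, never from a script. Its argument "rows" is a list of rows, each a list of 2 entries, a list of its own where there are three numbers: the shift along the tool's x, y, z in mm, then the turn, a rotation vector about the tool's x, y, z in rad. A call has 1 to 10 rows; each row is the pose to reach, as a shift and turn from the pose commanded when the call began, along the tool's axes at that moment; what a row does not reach only later rows make up. A row lasts 1/10 s, in which the tool goes at most 50 mm and 8.59 degrees, less where a joint would pass 70% of its speed; a pose out of reach is approached as far as the arm can. A call with a gripper value outside its range is refused whole. "grip" is the finger opening in mm, from 0 to 85.4, set as the call begins (left out, the last holds). The fingers move at their own pace and stop on an object; "force" is the grip in N (left out, the last holds). Time passes only in rows, so rows that repeat a pose let the fingers close. It gives the time, the measured TCP pose, the force, the opening and the grip force at its end, in the units of the state.
- r.sense(): the state, without advancing time (a new reading comes with each control period).
- r.snapshot(name): name is "side" or "top"; returns (picture, depth): 384x512x3 uint8, blue, green, red; 384x512 float32, mm along the optical axis (not along the pixel's ray), 0 where there is no reading.
- r.camera_params(name): a dict with "fx", "fy", "cx", "cy" (pixels), "pose" (4x4, takes a point from camera to world coordinates). Camera axes: x right, y down, z forward; pixel columns grow to the right and rows downward; lengths in mm; the calibration is good to about 2 mm. A picture is of the moment at which its call begins. camera_params takes no time and is no camera call.
- r.hand_in(): hands the job in; it is judged then, once.
The state is a dict: "time": time; "joint_pos": joint angles; "qd": joint speeds; "joint_efforts": joint torques, N m; "tool_pos": TCP position; "tcp_rot": TCP orientation; "ft_force": force on the tool from outside, world axes, zero at the start; "wrist_torque": the same for the moment, N m; "finger_gap": finger opening in mm; "grip_force": force on a finger pad.
Only numpy, scipy, OpenCV 4.12 (cv2) and the standard library are available. Lean on these libraries where they do the work, as an engineer would, in place of code of your own. Each camera call takes 0.05 s, during which the arm holds its last target. There are 200 camera calls.

### The job

The long wooden turning paddle has slipped down into the empty brine trough and lies under the two wire drain racks. Tilt it out endwise through the gap between the racks without forcing it or disturbing the cheese and the dish that stand on them, then hold it up level over the middle of the trough, all of it at least 100 mm above the racks, and finish while still holding it there, motionless, without putting it down.

Things in the scene. Friction and masses are not known exactly. Their poses are not given: they have to be found in the camera images.
- trough: fixed open-topped steel box, 492 mm long (its y) x 232 wide (its x) x 105 high, walls and floor 6 mm thick (inside 480 x 220, inner floor 6 mm above the table). Origin: centre of its underside on the table, z up. Two fixed wire drain racks, 6 mm thick, solid to the paddle, tops flush with the rim, cover it from 115 to 240 mm either side of the middle along y
- opening (a point): centre of the gap between the drain racks, at rim height (105 mm above the table; rack undersides at 99 mm); axes as the trough's. The gap is 230 mm along y and 220 mm along x, wall to wall
- paddle: loose wooden paddle 340 mm long, 0.16 kg, flat on the trough's inner floor, its x roughly along the trough's y, both ends under the racks. Origin: mid-length, on its underside; x towards the blade, z up. Pale handle 22 mm wide, 26 high from x = -170 to +60 mm; darker blade 60 wide, 12 thick from +56 to +170, undersides flush. Balances about 10 mm from the origin; grip the handle within 50 mm of it
- handle_end (a point): middle of the paddle's handle end face, 170 mm from its origin along -x, 13 mm above its underside
- blade_tip (a point): middle of the paddle's blade end face, 170 mm from its origin along +x, 6 mm above its underside
- cheese: loose small orange cheese wheel, 100 mm across, 52 mm high, standing on one of the two drain racks; origin: centre of its underside. To be left alone
- dish: loose shallow steel dish, 96 mm across, 22 mm high, standing on the other drain rack; origin: centre of its underside. To be left alone

How it is judged:
By the outcome, as a careful person would: the job done as asked, in the order asked, and still so for the second after the job is handed in, while the arm keeps its last pose, push and grip.
It also fails if it takes over 51 s, if anything falls off the work surface, if the arm or the gripper's body presses on something with over 40 N, if the wrist force passes 120 N, or if a joint passes its speed limit or range.

## Working session

There is one attempt and no reset: what is moved stays moved. The work goes in short steps, Python scripts to look and compute and a tool call to move; the robot and the scene stay as the last step left them, time stands still between calls to the robot, and variables do not carry over. Pictures are saved under pics/ and viewed, at most 12 in all, crops included, and the job is handed in when it is done.

Besides the shell and the picture viewer there is one more tool, called after "Request:" as name([rows], argument=value, ...), one row to a line, values as JSON. jog_arm: Moves the arm, as the interface text tells. Its arguments: {"type":"object","properties":{"rows":{"type":"array"},"grip":{"type":"number"},"force":{"type":"number"}},"required":["rows"]}

```bash
mkdir -p pics; python3 - <<'E'
from bench import r
import cv2,numpy as np
for n in("top","side"):
    p,d=r.snapshot(n); cv2.imwrite(f"pics/{n}0.png",p); np.save(f"{n}0.npy",d)
    c=r.camera_params(n); print(n,{k:np.round(v,3).tolist() for k,v in c.items()})
print(r.sense())
E
```

```text
top {'fx': 409.003, 'fy': 409.003, 'cx': 254.336, 'cy': 193.181, 'pose': [[-0.018, -0.994, 0.104, 501.648], [-0.999, 0.021, 0.036, 37.925], [-0.038, -0.104, -0.994, 976.778], [0.0, 0.0, 0.0, 1.0]]}
side {'fx': 371.464, 'fy': 371.464, 'cx': 247.421, 'cy': 182.83, 'pose': [[-0.671, -0.368, 0.643, 107.613], [-0.741, 0.32, -0.59, 517.612], [0.012, -0.873, -0.487, 461.972], [0.0, 0.0, 0.0, 1.0]]}
{'time': 0.1, 'joint_pos': array([-8.21830466e+01,  7.51338811e+00,  8.53233844e+01,  1.37120669e-03,
        8.72603349e+01, -4.89216179e+00]), 'qd': array([-0.01760184, -0.00326578, -0.14975113, -0.01307206,  0.02965233,
       -0.07800031]), 'joint_efforts': array([ 1.28736254e-03, -5.70951569e+01, -5.01941729e+01, -1.84000523e-04,
        8.09054036e-03, -6.62160033e-06]), 'tool_pos': array([ 131.97328245, -584.80234222,  230.31883511]), 'tcp_rot': array([-1.79903363e+02, -9.64591052e-03,  1.27090403e+01]), 'ft_force': array([ 0.10458411, -0.36876249,  0.56598918]), 'wrist_torque': array([-0.0019427 , -0.01657667,  0.01702392]), 'grip_force': 0.0, 'finger_gap': 85.49324267150581}
```

View pics/top0.png

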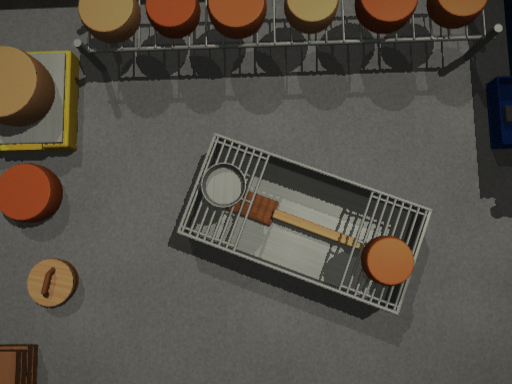

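View pics/side0.png

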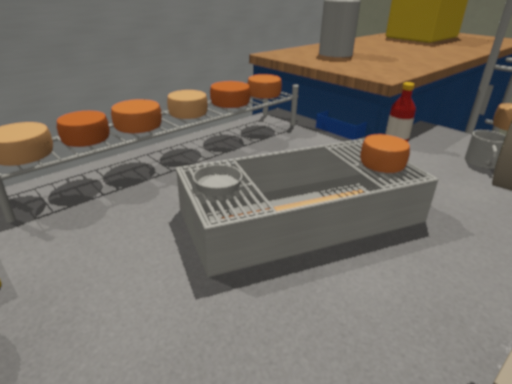

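The top view shows the trough with rim corners near (216,137), (430,209), (397,310) and (181,231). The dish is at (223,185) and the cheese at (388,260). The paddle's blade is near (258,207), under the dish rack, and its handle runs to about (360,245). The side view agrees.

```bash
cat > h.py <<'E'
from bench import r
import cv2,numpy as np
from scipy.spatial.transform import Rotation as R
def ray(n,uv,z):
    c=r.camera_params(n);P=c["pose"];uv=np.atleast_2d(uv).astype(float)
    d=np.c_[(uv[:,0]-c["cx"])/c["fx"],(uv[:,1]-c["cy"])/c["fy"],np.ones(len(uv))]@P[:3,:3].T
    o=P[:3,3];return o+d*((z-o[2])/d[:,2])[:,None]
E
python3 - <<'E'
from h import *
p=cv2.imread("pics/top0.png");d=np.load("top0.npy")
k=ray("top",[(216,137),(430,209),(397,310),(181,231)],105);print(k.round(1))
print([np.linalg.norm(k[i]-k[i-1]).round(1) for i in range(4)],k.mean(0))
# depth -> world z; rim mask
c=r.camera_params("top");v,u=np.mgrid[:384,:512]
X=np.stack([(u-c["cx"])/c["fx"]*d,(v-c["cy"])/c["fy"]*d,d],-1)@c["pose"][:3,:3].T+c["pose"][:3,3]
m=(abs(X[...,2]-105)<6)&(d>0)&(u>170)&(u<440)&(v>125)&(v<320)
(cx,cy),(w,h),a=cv2.minAreaRect(X[m][:,:2].astype(np.float32));print("rim",cx,cy,w,h,a)
hsv=cv2.cvtColor(p,cv2.COLOR_BGR2HSV)
box=(u>225)&(u<366)&(v>185)&(v<255)&(X[...,2]<60)
s=box&(hsv[...,1]>90)&(hsv[...,2]>60)
for nm,mm,z in(("handle",s&(hsv[...,0]>=13)&(hsv[...,2]>130),32),("blade",s&(hsv[...,0]<13)&(u<285),18)):
    uv=np.c_[u[mm],v[mm]];q=ray("top",uv,z)[:,:2].astype(np.float32)
    print(nm,len(uv),uv.min(0),uv.max(0),cv2.minAreaRect(q),np.median(X[mm][:,2]),cv2.fitLine(q,cv2.DIST_L2,0,.01,.01).ravel())
for nm,z,lo,hi in(("dish",127,(195,160),(250,212)),("cheese",157,(360,232),(418,290))):
    t=(u>lo[0])&(u<hi[0])&(v>lo[1])&(v<hi[1])&(X[...,2]>z-8 )
    print(nm,t.sum(),cv2.minEnclosingCircle(X[t][:,:2].astype(np.float32)))
cv2.imwrite("pics/crop0.png",cv2.resize(p[125:320,170:440],None,fx=2.9,fy=2.9,interpolation=cv2.INTER_CUBIC))
E
```

```text
[[ 718.4  150.8  105. ]
 [ 551.9 -299.5  105. ]
 [ 345.5 -219.9  105. ]
 [ 515.3  227.6  105. ]]
[np.float64(217.1), np.float64(480.2), np.float64(221.2), np.float64(478.7)] [532.75839575 -35.25984424 105.        ]
rim 531.8034057617188 -33.086578369140625 492.97509765625 234.07798767089844 68.91236114501953
handle 657 [273 210] [359 247] ((516.9358520507812, -68.48272705078125), (208.0631561279297, 18.920000076293945), 68.45359802246094) 31.11525582211891 [ 3.6932683e-01  9.2929959e-01  5.2071393e+02 -5.8653996e+01]
blade 710 [228 191] [277 224] ((573.1350708007812, 75.9037857055664), (104.81040954589844, 58.245147705078125), 68.17759704589844) 17.237884706098612 [1.5407132e-01 9.8805976e-01 5.6665326e+02 6.3918652e+01]
dish 327 ((574.9149780273438, 100.0186996459961), 96.04000854492188)
cheese 1878 ((470.8865966796875, -102.50062561035156), 143.75521850585938)
```

View pics/crop0.png

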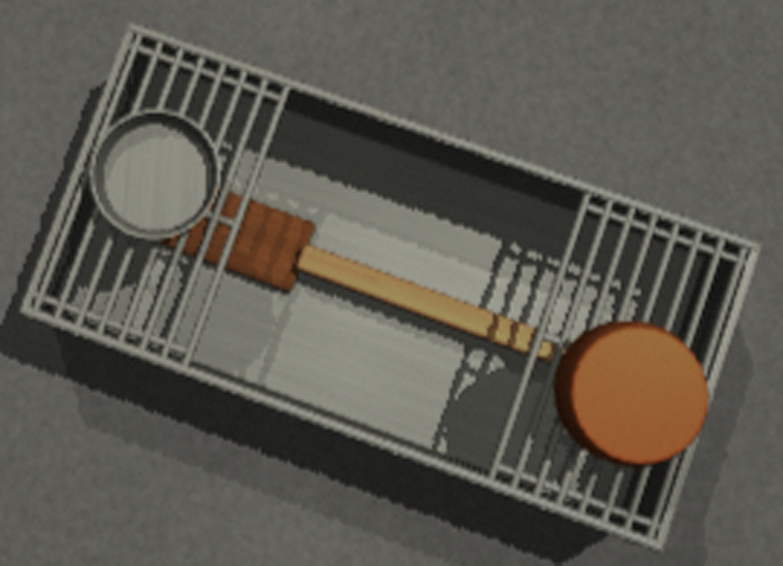

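The crop agrees with the masks: the handle is clear across the gap, the blade tip sits under the dish rack, and the handle end is under the cheese rack. The handle end has to come up first, so the gripper leans away from the tall cheese. Next I check the planar path and compute the first move.

```bash
cat >> h.py <<'E'
C=np.array([531.8,-33.1]);A=np.radians(68.9);U=np.array([np.cos(A),np.sin(A)]);W=np.array([-U[1],U[0]])
YAW=68.5;G=-43
def delta(p,Rt):
    s=r.sense();R0=R.from_euler("xyz",s["tcp_rot"],degrees=True)
    print("t",s["time"],"now",s["tool_pos"].round(1),s["tcp_rot"].round(1),"F",s["ft_force"].round(1),"gap",round(s["finger_gap"],1),round(s["grip_force"],1))
    print("shift",R0.inv().apply(np.array(p)-s["tool_pos"]).round(1).tolist(),"turn",(R0.inv()*Rt).as_rotvec().round(4).tolist())
def tool(th,yaw=YAW): # handle end raised by th: paddle axis (tool x) dips towards blade
    return R.from_euler("xyz",[180,th,yaw],degrees=True)
E
python3 - <<'E'
from h import *
for n,p in(("dish",ray("top",[(223.5,184)],127)[0]),("cheese",ray("top",[(388.5,260)],157)[0]),("grasp",np.array([517.2,-67.5,0]))):
    print(n,p.round(1),"s",round((p[:2]-C)@U,1),"w",round((p[:2]-C)@W,1))
delta([517.2,-67.5,240],tool(0))
# planar path clearance; way=(so,z0,th)
from matplotlib import path as _ if False else None
E
python3 - <<'E'
import numpy as np
way=[(6,6,0),(6,14,0),(60,14,0),(62,42,10),(64,60,15),(50,90,20),(20,120,25),(-15,150,27),(-50,180,27),(-60,215,22),(-30,232,10),(0,232,0)]
def pts(so,z0,th,x,h):
    t=np.radians(th);return so+x*np.cos(t)+h*np.sin(t), z0-x*np.sin(t)+h*np.cos(t)
def dens(x0,x1,h0,h1):
    X,H=np.meshgrid(np.arange(x0,x1+.1,2),np.arange(h0,h1+.1,2));return X.ravel(),H.ravel()
parts={"pad":tuple(np.hstack(a) for a in zip(dens(-170,60,0,26),dens(56,170,0,12))),"body":dens(-43-45,-43+45,74,260)}
def dist(s,z,a,b,c,d):return np.hypot(np.maximum(np.maximum(a-s,s-b),0),np.maximum(np.maximum(c-z,z-d),0)).min()
obs={"rackR":(115,246,99,105),"rackL":(-246,-115,99,105),"wallR":(240,246,0,105),"floor":(-300,300,-9,6),"dish":(127,230,105,127),"cheese":(-230,-125,105,157)}
for a,b in zip(way,way[1:]):
    o=[]
    for n,(x,h) in parts.items():
        for k,v in obs.items():
            m=min(dist(*pts(*(np.array(a)+(np.array(b)-a)*f),x,h),*v) for f in np.linspace(0,1,11));
            if m<25:o.append((n,k,round(m,1)))
    print(b,o)
E
```

```text
(6, 14, 0) [('pad', 'floor', np.float64(0.0))]
(60, 14, 0) [('pad', 'wallR', np.float64(10.0)), ('pad', 'floor', np.float64(8.0))]
(62, 42, 10) [('pad', 'rackL', np.float64(14.2)), ('pad', 'wallR', np.float64(8.4)), ('pad', 'floor', np.float64(6.5))]
(64, 60, 15) [('pad', 'rackR', np.float64(24.9)), ('pad', 'rackL', np.float64(13.7)), ('pad', 'wallR', np.float64(8.4)), ('pad', 'floor', np.float64(6.5)), ('pad', 'cheese', np.float64(24.6))]
(50, 90, 20) [('pad', 'rackR', np.float64(4.7)), ('pad', 'rackL', np.float64(14.2)), ('pad', 'wallR', np.float64(8.7)), ('pad', 'floor', np.float64(10.0)), ('pad', 'dish', np.float64(16.1)), ('pad', 'cheese', np.float64(15.3))]
(20, 120, 25) [('pad', 'rackR', np.float64(3.8)), ('pad', 'dish', np.float64(16.1)), ('pad', 'cheese', np.float64(8.9))]
(-15, 150, 27) [('pad', 'rackR', np.float64(1.9)), ('pad', 'dish', np.float64(12.4))]
(-50, 180, 27) [('pad', 'rackR', np.float64(0.0)), ('pad', 'dish', np.float64(7.0))]
(-60, 215, 22) [('pad', 'rackR', np.float64(11.1)), ('pad', 'dish', np.float64(20.1))]
(-30, 232, 10) []
(0, 232, 0) []  File "<stdin>", line 6
    from matplotlib import path as _ if False else None
                                     ^^
SyntaxError: invalid syntax
```

```bash
cat > path.py <<'E'
import numpy as np
way=[(6,6,0),(6,14,0),(60,14,0),(62,42,10),(63,58,15),(47,74,20),(25,92,25),(0,110,30),(-60,145,30),(-60,215,30),(-30,225,12),(0,232,0)]
def pts(so,z0,th,x,h):
    t=np.radians(th);return so+x*np.cos(t)+h*np.sin(t), z0-x*np.sin(t)+h*np.cos(t)
def dens(x0,x1,h0,h1):
    X,H=np.meshgrid(np.arange(x0,x1+.1,2),np.arange(h0,h1+.1,2));return X.ravel(),H.ravel()
if __name__=="__main__":
  parts={"pad":tuple(np.hstack(a) for a in zip(dens(-170,60,0,26),dens(56,170,0,12))),"body":dens(-43-45,-43+45,74,260)}
  def dist(s,z,a,b,c,d):return np.hypot(np.maximum(np.maximum(a-s,s-b),0),np.maximum(np.maximum(c-z,z-d),0)).min()
  obs={"rackR":(115,246,99,105),"rackL":(-246,-115,99,105),"wallR":(240,246,0,105),"floor":(-300,300,-9,6),"dish":(127,230,105,127),"cheese":(-230,-125,105,157)}
  for a,b in zip(way,way[1:]):
    o=[]
    for n,(x,h) in parts.items():
        for k,v in obs.items():
            m=min(dist(*pts(*(np.array(a)+(np.array(b)-a)*f),x,h),*v) for f in np.linspace(0,1,11));
            if m<20:o.append((n,k,round(float(m),1)))
    print(b,o)
E
python3 path.py; python3 - <<'E'
from h import *
for n,p in(("dish",ray("top",[(223.5,184)],127)[0]),("cheese",ray("top",[(388.5,260)],157)[0]),("grasp",np.array([517.2,-67.5,0]))):
    print(n,p.round(1),"s",round((p[:2]-C)@U,1),"w",round((p[:2]-C)@W,1))
delta([517.2,-67.5,240],tool(0))
E
```

```text
(6, 14, 0) [('pad', 'floor', 0.0)]
(60, 14, 0) [('pad', 'wallR', 10.0), ('pad', 'floor', 8.0)]
(62, 42, 10) [('pad', 'rackL', 14.2), ('pad', 'wallR', 8.4), ('pad', 'floor', 6.5)]
(63, 58, 15) [('pad', 'rackL', 13.2), ('pad', 'wallR', 8.5), ('pad', 'floor', 6.5)]
(47, 74, 20) [('pad', 'rackL', 11.8), ('pad', 'wallR', 9.7), ('pad', 'floor', 8.0), ('pad', 'cheese', 12.3)]
(25, 92, 25) [('pad', 'rackR', 19.7), ('pad', 'floor', 9.9), ('pad', 'cheese', 0.5)]
(0, 110, 30) [('pad', 'floor', 14.2), ('pad', 'cheese', 4.5)]
(-60, 145, 30) [('pad', 'floor', 19.0)]
(-60, 215, 30) []
(-30, 225, 12) []
(0, 232, 0) []
dish [611.7 133.  127. ] s 183.7 w -14.8
cheese [ 450.5 -193.2  157. ] s -178.6 w 18.2
grasp [517.2 -67.5   0. ] s -37.3 w 1.2
t 0.1 now [ 132.  -584.8  230.3] [-179.9   -0.    12.7] F [ 0.1 -0.4  0.6] gap 85.5 0.0
shift [489.6, -419.9, -8.9] turn [-0.0015, -0.001, -0.9737]
```

Request:
jog_arm([
  [[25,-21,-5],[0,0,-0.05]],
  [[60,-51,-9],[0,0,-0.12]],
  [[97,-83,-9],[0,0,-0.2]],
  [[134,-115,-9],[0,0,-0.27]],
  [[171,-147,-9],[0,0,-0.35]],
  [[208,-179,-9],[0,0,-0.42]],
  [[245,-210,-9],[0,0,-0.5]],
  [[282,-242,-9],[0,0,-0.57]],
  [[319,-274,-9],[0,0,-0.64]],
  [[356,-306,-9],[0,0,-0.72]],
])

```text
time: 1.1
tool_pos: [412.6, -206.6, 240.1]
tcp_rot: [180.0, 0.0, 54.1]
ft_force: [1.6, -0.5, 0.1]
finger_gap: 85.8
grip_force: 0.0
```

```bash
sed -i 's/^way=.*/way=[(6,6,0),(6,14,0),(60,14,0),(62,42,10),(63,58,15),(62,75,20),(50,95,25),(20,115,30),(-60,150,30),(-60,215,30),(-30,225,12),(0,232,0)]/' path.py; python3 path.py; python3 - <<'E'
from h import *
delta([517.2,-67.5,240],tool(0))
E
```

```text
(6, 14, 0) [('pad', 'floor', 0.0)]
(60, 14, 0) [('pad', 'wallR', 10.0), ('pad', 'floor', 8.0)]
(62, 42, 10) [('pad', 'rackL', 14.2), ('pad', 'wallR', 8.4), ('pad', 'floor', 6.5)]
(63, 58, 15) [('pad', 'rackL', 13.2), ('pad', 'wallR', 8.5), ('pad', 'floor', 6.5)]
(62, 75, 20) [('pad', 'rackR', 14.7), ('pad', 'rackL', 13.8), ('pad', 'wallR', 9.7), ('pad', 'floor', 8.0)]
(50, 95, 25) [('pad', 'rackR', 5.2), ('pad', 'wallR', 14.1), ('pad', 'floor', 10.9), ('pad', 'dish', 16.6)]
(20, 115, 30) [('pad', 'rackR', 5.1), ('pad', 'floor', 17.2), ('pad', 'dish', 16.6)]
(-60, 150, 30) []
(-60, 215, 30) []
(-30, 225, 12) []
(0, 232, 0) []
t 1.1 now [ 412.6 -206.6  240.1] [180.    0.   54.1] F [ 1.6 -0.5  0.1] gap 85.8 0.0
shift [174.0, 3.2, 0.1] turn [0.0, 0.0, -0.251]
```

Request:
jog_arm([
  [[35,1,0],[0,0,-0.05]],
  [[70,1,0],[0,0,-0.1]],
  [[105,2,0],[0,0,-0.15]],
  [[140,3,0],[0,0,-0.2]],
  [[165,3,0],[0,0,-0.24]],
  [[173,3,0],[0,0,-0.25]],
  [[173,3,0],[0,0,-0.25]],
  [[173,3,0],[0,0,-0.25]],
])

```text
time: 1.9
tool_pos: [515.6, -71.0, 240.0]
tcp_rot: [-180.0, 0.0, 68.2]
ft_force: [-0.0, 0.6, 1.1]
finger_gap: 85.3
grip_force: 0.0
```

```bash
sed -i 's/(50,95,25)/(45,92,25)/' path.py; python3 path.py|sed -n 6,7p; python3 - <<'E'
from h import *
delta([517.2,-67.5,9],tool(0))
p,d=r.snapshot("top");cv2.imwrite("pics/top1.png",cv2.resize(p[125:320,170:440],None,fx=2.9,fy=2.9,interpolation=cv2.INTER_CUBIC))
E
```

```text
(45, 92, 25) [('pad', 'rackR', 9.9), ('pad', 'wallR', 14.1), ('pad', 'floor', 10.9), ('pad', 'cheese', 17.3)]
(20, 115, 30) [('pad', 'rackR', 9.9), ('pad', 'floor', 14.2), ('pad', 'cheese', 17.3)]
t 1.9 now [515.6 -71.  240. ] [-180.     0.    68.2] F [-0.   0.6  1.1] gap 85.3 0.0
shift [4.0, 0.3, 231.0] turn [-0.0007, 0.0006, -0.0047]
```

View pics/top1.png

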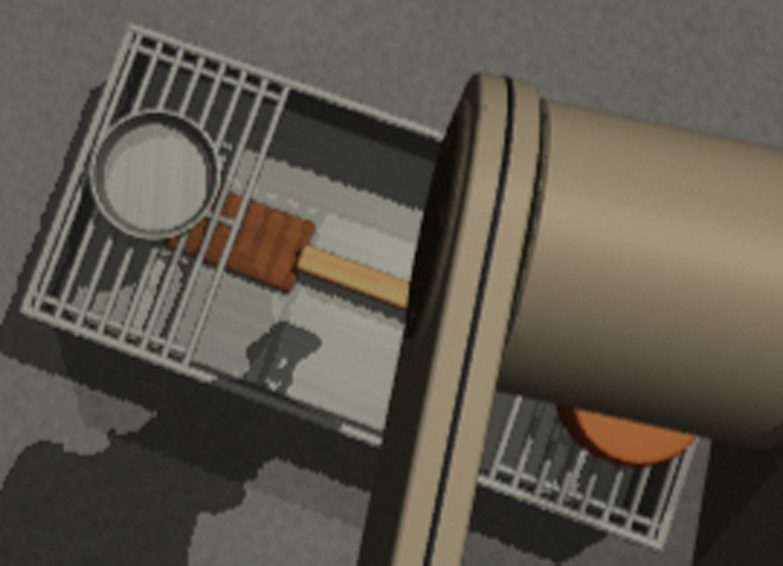

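The arm is over the trough and partly hides the handle and cheese in the top view. The dish and blade are unmoved. Before going down I check from the side how far the wrist clears the cheese.

```bash
python3 - <<'E'
from h import *
p,d=r.snapshot("side");cv2.imwrite("pics/side1.png",p)
E
```

```text
(no output)
```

View pics/side1.png

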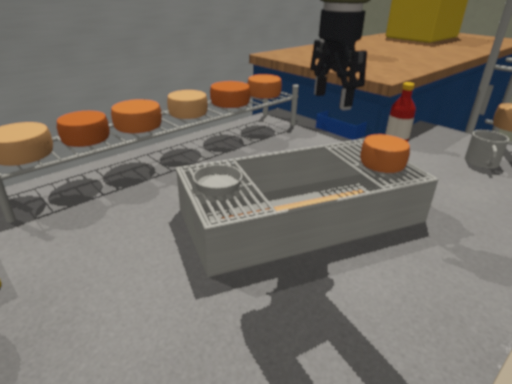

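The gripper hangs at (340,60). The arm's bulk is out of frame above it, well over the cheese at (385,153). I go down partway and look again.

Request:
jog_arm([
  [[1,0,15],[0,0,-0.005]],
  [[2,0,40],[0,0,-0.005]],
  [[4,0,65],[0,0,-0.005]],
  [[4,0,90],[0,0,-0.005]],
  [[4,0,115],[0,0,-0.005]],
  [[4,0,135],[0,0,-0.005]],
  [[4,0,145],[0,0,-0.005]],
  [[4,0,145],[0,0,-0.005]],
  [[4,0,145],[0,0,-0.005]],
])

```text
time: 2.9
tool_pos: [517.8, -66.9, 95.7]
tcp_rot: [180.0, -0.0, 68.5]
ft_force: [-0.6, 0.1, 0.5]
finger_gap: 85.1
grip_force: 0.0
```

```bash
python3 - <<'E'
from h import *
delta([517.2,-67.5,9],tool(0))
p,d=r.snapshot("side");cv2.imwrite("pics/side2.png",p)
E
```

```text
t 2.9 now [517.8 -66.9  95.7] [180.   -0.   68.5] F [-0.6  0.1  0.5] gap 85.1 0.0
shift [-0.8, -0.4, 86.7] turn [0.0005, -0.0001, 0.0008]
```

View pics/side2.png

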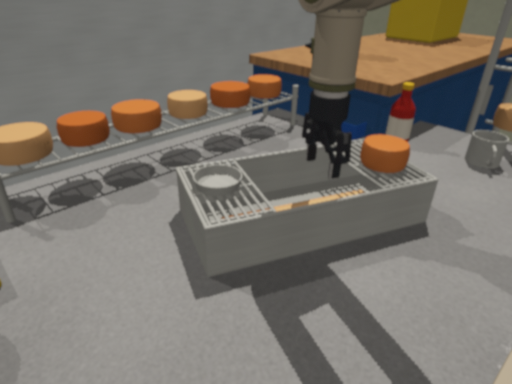

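The fingers are over the handle and the wrist above them is slim. The arm body clears the cheese comfortably.

Request:
jog_arm([
  [[0,0,20],[0,0,0]],
  [[0,0,40],[0,0,0]],
  [[0,0,60],[0,0,0]],
  [[0,0,75],[0,0,0]],
  [[0,0,83],[0,0,0]],
  [[0,0,86],[0,0,0]],
  [[0,0,86],[0,0,0]],
  [[0,0,86],[0,0,0]],
])

```text
time: 3.75
tool_pos: [518.4, -66.8, 10.2]
tcp_rot: [179.9, -0.0, 68.6]
ft_force: [1.1, -0.3, 0.0]
finger_gap: 85.5
grip_force: 0.0
```

Request:
jog_arm([
  [[0,0,0],[0,0,0]],
  [[0,0,0],[0,0,0]],
  [[0,0,0],[0,0,0]],
  [[0,0,0],[0,0,0]],
  [[0,0,0],[0,0,0]],
  [[0,0,0],[0,0,0]],
  [[0,0,0],[0,0,0]],
  [[0,0,0],[0,0,0]],
  [[0,0,0],[0,0,0]],
  [[0,0,0],[0,0,0]],
], grip=10, force=60)

```text
time: 4.75
tool_pos: [518.0, -66.7, 9.6]
tcp_rot: [180.0, -0.0, 68.6]
ft_force: [0.0, 0.1, 5.5]
finger_gap: 21.0
grip_force: 60.3
```

Request:
jog_arm([
  [[0,0,-2],[0,0,0]],
  [[0,0,-4],[0,0,0]],
  [[0,0,-6],[0,0,0]],
  [[0,0,-8],[0,0,0]],
  [[0,0,-8],[0,0,0]],
  [[0,0,-8],[0,0,0]],
])

```text
time: 5.35
tool_pos: [517.7, -66.6, 17.3]
tcp_rot: [180.0, 0.0, 68.6]
ft_force: [0.2, -0.4, -1.1]
finger_gap: 20.7
grip_force: 59.5
```

```bash
python3 - <<'E'
from h import *
from path import *
# tool x(world) points along +s; grasp TCP at paddle (G, 3)
s=r.sense();p0=s["tool_pos"]
print("s,w of tcp",(p0[:2]-C)@U,(p0[:2]-C)@W, s["finger_gap"],s["ft_force"],s["wrist_torque"])
R0=R.from_euler("xyz",s["tcp_rot"],degrees=True); b=pts(*way[1],G,3)
for w in way[2:]:
    q=pts(*w,G,3); 
    dp=np.r_[U*(q[0]-b[0]),q[1]-b[1]]
    print(w,R0.inv().apply(dp).round(1).tolist(),(R0.inv()*tool(w[2])).as_rotvec().round(4).tolist())
p,d=r.snapshot("top");cv2.imwrite("pics/top2.png",cv2.resize(p[125:320,170:440],None,fx=2.9,fy=2.9,interpolation=cv2.INTER_CUBIC))
E
```

```text
s,w of tcp -36.370038055874836 1.1108252222020405 20.724782340958985 [ 0.20158381 -0.39169707 -1.08335454] [-0.03942979  0.01996491 -0.00889802]
(60, 14, 0) [54.0, -0.3, -0.0] [0.0001, 0.0, 0.0013]
(62, 42, 10) [57.2, -0.3, -35.4] [0.0002, -0.1745, 0.0013]
(63, 58, 15) [59.2, -0.3, -55.0] [0.0002, -0.2618, 0.0013]
(62, 75, 20) [59.6, -0.3, -75.5] [0.0003, -0.3491, 0.0013]
(45, 92, 25) [44.3, -0.2, -95.9] [0.0003, -0.4363, 0.0013]
(20, 115, 30) [21.3, -0.1, -122.1] [0.0004, -0.5236, 0.0013]
(-60, 150, 30) [-58.7, 0.3, -157.1] [0.0004, -0.5236, 0.0013]
(-60, 215, 30) [-58.7, 0.3, -222.1] [0.0004, -0.5236, 0.0013]
(-30, 225, 12) [-34.4, 0.2, -219.9] [0.0002, -0.2094, 0.0013]
(0, 232, 0) [-6.0, 0.0, -218.0] [0.0001, 0.0, 0.0013]
```

View pics/top2.png

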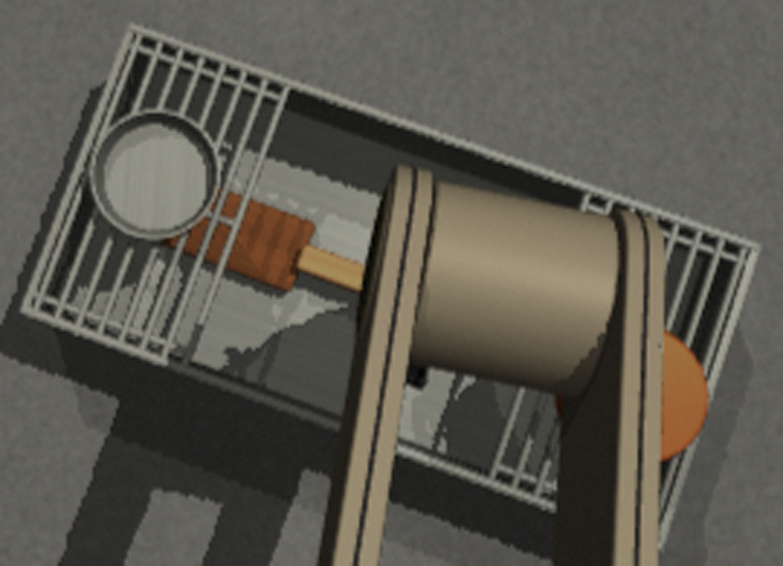

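The paddle is in the grip and the blade junction is at (305,250). The dish and cheese are untouched. I slide it 51 mm toward the dish end.

Request:
jog_arm([
  [[4,0,0],[0,0,0]],
  [[12,0,0],[0,0,0]],
  [[20,0,0],[0,0,0]],
  [[28,0,0],[0,0,0]],
  [[36,0,0],[0,0,0]],
  [[44,0,0],[0,0,0]],
  [[49,0,0],[0,0,0]],
  [[51,0,0],[0,0,0]],
  [[51,0,0],[0,0,0]],
  [[51,0,0],[0,0,0]],
])

```text
time: 6.4
tool_pos: [536.2, -19.3, 17.2]
tcp_rot: [-180.0, 0.0, 68.6]
ft_force: [0.9, 0.3, -2.2]
finger_gap: 20.6
grip_force: 59.5
```

```bash
python3 - <<'E'
from h import *
s=r.sense();p0=s["tool_pos"];print((p0[:2]-C)@U,(p0[:2]-C)@W,p0,s["wrist_torque"])
p,d=r.snapshot("top");cv2.imwrite("pics/top3.png",cv2.resize(p[125:320,170:440],None,fx=2.9,fy=2.9,interpolation=cv2.INTER_CUBIC))
hsv=cv2.cvtColor(p,cv2.COLOR_BGR2HSV);v,u=np.mgrid[:384,:512]
for zz,m in((26,(u<285)&(u>225)&(v>150)&(v<255)&(hsv[...,1]>90)&(hsv[...,2]>60)&(hsv[...,0]<13)),):
    q=ray("top",np.c_[u[m],v[m]],zz)[:,:2]-C;a=np.c_[q@U,q@W];print("blade s,w min/max",np.percentile(a,[1,99],axis=0).round(1).tolist())
E
```

```text
14.447048088876068 0.8524099297034503 [536.20563234 -19.31471056  17.2491686 ] [-0.10242809  0.01144935 -0.0575842 ]
blade s,w min/max [[114.9, -26.4], [166.2, 29.4]]
```

View pics/top3.png

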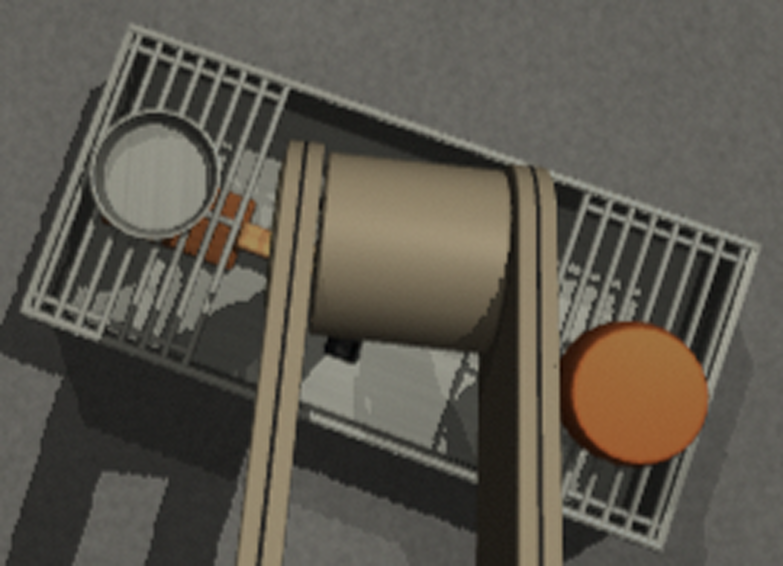

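The blade junction is now at s≈115 as planned, so the blade tip is about 10 mm from the end wall. I start tilting.

Request:
jog_arm([
  [[0.5,0,-5],[0,-0.02,0]],
  [[1.5,0,-12],[0,-0.055,0]],
  [[2.5,0,-20],[0,-0.095,0]],
  [[3,0,-28],[0,-0.135,0]],
  [[4,0,-36],[0,-0.1745,0]],
  [[5,0,-43],[0,-0.205,0]],
  [[6,0,-49],[0,-0.235,0]],
  [[7,0,-55],[0,-0.2618,0]],
  [[7,0,-55],[0,-0.2618,0]],
  [[7,0,-55],[0,-0.2618,0]],
])

```text
time: 7.45
tool_pos: [538.9, -12.4, 72.1]
tcp_rot: [-180.0, 15.0, 68.6]
ft_force: [0.6, -0.6, -2.0]
finger_gap: 20.8
grip_force: 59.5
```

```bash
python3 - <<'E'
from h import *
from path import *
s=r.sense();p0=s["tool_pos"];print("s,w",(p0[:2]-C)@U,(p0[:2]-C)@W,p0,s["tcp_rot"],s["ft_force"],s["wrist_torque"])
q=pts(*way[4],G,3);print("plan tcp s,z",q,pts(63,58,15,-170,0))
R0=R.from_euler("xyz",s["tcp_rot"],degrees=True); b=((p0[:2]-C)@U,p0[2]-0.5)
for w in way[5:]:
    q=pts(*w,G,3); 
    dp=np.r_[U*(q[0]-b[0]),q[1]-b[1]]
    print(w,R0.inv().apply(dp).round(1).tolist(),(R0.inv()*tool(w[2])).as_rotvec().round(4).tolist())
p,d=r.snapshot("side");cv2.imwrite("pics/side3.png",cv2.resize(p[110:290,160:450],None,fx=2.7,fy=2.7,interpolation=cv2.INTER_CUBIC))
E
```

```text
s,w 21.815734190589865 0.850825311847092 [538.85981419 -12.44063928  72.1267034 ] [-179.98606879   14.98755847   68.60165836] [ 0.63161449 -0.60344964 -2.0366011 ] [ 0.14884239 -0.00387533 -0.01875793]
plan tcp s,z (np.float64(22.241646604877626), np.float64(72.02699641827559)) (np.float64(-101.20739046914161), np.float64(101.99923766742853))
(62, 75, 20) [-4.6, -0.0, -20.4] [0.0003, -0.0875, 0.0017]
(45, 92, 25) [-24.7, 0.1, -36.1] [0.0004, -0.1747, 0.0017]
(20, 115, 30) [-53.7, 0.2, -55.5] [0.0004, -0.262, 0.0017]
(-60, 150, 30) [-140.1, 0.6, -68.6] [0.0004, -0.262, 0.0017]
(-60, 215, 30) [-156.9, 0.6, -131.4] [0.0004, -0.262, 0.0017]
(-30, 225, 12) [-132.8, 0.5, -135.5] [0.0002, 0.0521, 0.0017]
(0, 232, 0) [-104.9, 0.3, -141.1] [-0.0, 0.2616, 0.0017]
```

View pics/side3.png

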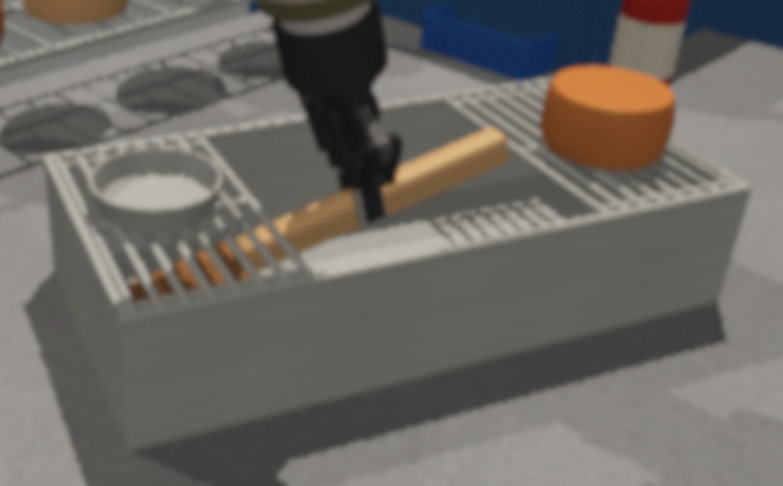

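The handle end at (497,145) has come up into the gap, clear of the cheese rack edge, with no contact force. I continue along the planned path.

Request:
jog_arm([
  [[-1.5,0,-7],[0,-0.029,0]],
  [[-3,0,-14],[0,-0.058,0]],
  [[-4.6,0,-20.4],[0,-0.0875,0]],
  [[-11,0,-25.6],[0,-0.116,0]],
  [[-18,0,-31],[0,-0.146,0]],
  [[-24.7,0,-36.1],[0,-0.1747,0]],
  [[-34,0,-43],[0,-0.204,0]],
  [[-44,0,-49],[0,-0.233,0]],
  [[-53.7,0.2,-55.5],[0,-0.262,0]],
  [[-53.7,0.2,-55.5],[0,-0.262,0]],
])

```text
time: 8.5
tool_pos: [525.6, -48.2, 141.0]
tcp_rot: [179.9, 30.1, 68.5]
ft_force: [0.3, 0.1, -1.4]
finger_gap: 20.9
grip_force: 59.5
```

```bash
python3 - <<'E'
from h import *
from path import *
s=r.sense();p0=s["tool_pos"];print("s,w",(p0[:2]-C)@U,(p0[:2]-C)@W,p0,s["tcp_rot"],s["ft_force"],s["wrist_torque"],s["joint_pos"].round())
R0=R.from_euler("xyz",s["tcp_rot"],degrees=True); b=((p0[:2]-C)@U,p0[2])
print("plan",pts(*way[7],G,3))
for w in way[8:]:
    q=pts(*w,G,3); 
    dp=np.r_[U*(q[0]-b[0]),q[1]-b[1]]
    print(w,R0.inv().apply(dp).round(1).tolist(),(R0.inv()*tool(w[2])).as_rotvec().round(4).tolist())
p,d=r.snapshot("side");cv2.imwrite("pics/side4.png",cv2.resize(p[50:290,160:450],None,fx=2.4,fy=2.4,interpolation=cv2.INTER_CUBIC))
E
```

```text
s,w -16.347648254901763 0.30413388381015977 [525.63115603 -48.242109   140.9850979 ] [179.91809402  30.08318983  68.51424695] [ 0.26321805  0.10186733 -1.44021801] [ 0.30751751 -0.0792981   0.03030508] [  7.  14.  93. -26.  89.  33.]
plan (np.float64(-15.739092362730865), np.float64(139.09807621135332))
(-60, 150, 30) [-85.3, 0.5, 11.1] [0.0016, 0.0015, 0.0002]
(-60, 215, 30) [-117.9, 0.6, -45.1] [0.0016, 0.0015, 0.0002]
(-30, 225, 12) [-95.7, 0.5, -55.4] [0.0015, 0.3156, 0.0005]
(0, 232, 0) [-70.2, 0.3, -68.0] [0.0015, 0.5251, 0.0006]
```

View pics/side4.png

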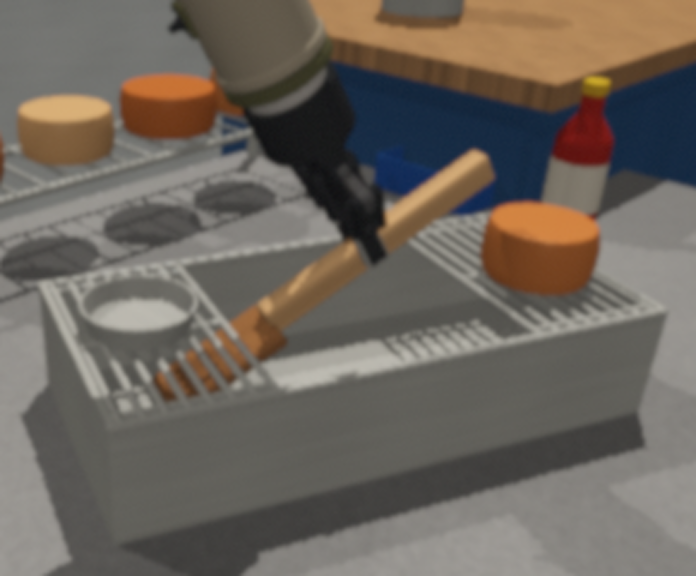

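The handle end at (480,165) is now above the rim, with the blade still under the dish rack and everything clear. I draw the paddle out along its axis, then straight up.

Request:
jog_arm([
  [[-6,0,1],[0,0,0]],
  [[-18,0,3],[0,0,0]],
  [[-31,0,5],[0,0,0]],
  [[-44,0,6],[0,0,0]],
  [[-57,0,8],[0,0,0]],
  [[-70,0,10],[0,0,0]],
  [[-80,0,11],[0,0,0]],
  [[-85,0,11],[0,0,0]],
  [[-85,0,11],[0,0,0]],
  [[-85,0,11],[0,0,0]],
])

```text
time: 9.55
tool_pos: [496.5, -121.1, 172.7]
tcp_rot: [-180.0, 30.0, 68.6]
ft_force: [-0.1, 0.2, -2.2]
finger_gap: 21.0
grip_force: 59.5
```

Request:
jog_arm([
  [[-3,0,-5],[0,0,0]],
  [[-8,0,-14],[0,0,0]],
  [[-14,0,-24],[0,0,0]],
  [[-20,0,-35],[0,0,0]],
  [[-26,0,-45],[0,0,0]],
  [[-31,0,-53],[0,0,0]],
  [[-35,0,-60],[0,0,0]],
  [[-35,0,-60],[0,0,0]],
])

```text
time: 10.35
tool_pos: [497.0, -121.6, 243.9]
tcp_rot: [179.8, 30.0, 68.5]
ft_force: [0.1, 0.6, -1.6]
finger_gap: 20.5
grip_force: 59.5
```

```bash
python3 - <<'E'
from h import *
from path import *
for w in (way[10],(0,235,0)):
    q=pts(*w,G,3); delta([*(C+U*q[0]),q[1]],tool(w[2]))
E
```

```text
t 10.35 now [ 497.  -121.6  243.9] [179.8  30.   68.5] F [ 0.1  0.6 -1.6] gap 20.5 59.5
shift [24.0, 0.4, -5.8] turn [0.0026, 0.3136, 0.0002]
t 10.35 now [ 497.  -121.6  243.9] [179.8  30.   68.5] F [ 0.1  0.6 -1.6] gap 20.5 59.5
shift [48.1, 0.3, -20.9] turn [0.0026, 0.5231, 0.0005]
```

Request:
jog_arm([
  [[4,0,-1],[0,0.05,0]],
  [[9,0,-2],[0,0.11,0]],
  [[14,0,-4],[0,0.18,0]],
  [[19,0,-5],[0,0.25,0]],
  [[25,0,-6],[0,0.32,0]],
  [[32,0,-10],[0,0.39,0]],
  [[39,0,-15],[0,0.45,0]],
  [[45,0,-19],[0,0.5,0]],
  [[48,0,-21],[0,0.523,0]],
  [[48,0,-21],[0,0.523,0]],
])

```text
time: 11.35
tool_pos: [515.0, -73.5, 236.0]
tcp_rot: [-180.0, 0.1, 68.5]
ft_force: [-0.5, 0.1, -1.9]
finger_gap: 20.9
grip_force: 59.5
```

```bash
python3 - <<'E'
from h import *
from path import *
q=pts(0,235,0,G,3); delta([*(C+U*q[0]),q[1]],tool(0))
p,d=r.snapshot("side");hsv=cv2.cvtColor(p,cv2.COLOR_BGR2HSV)
cv2.imwrite("pics/side5.png",p)
E
```

```text
t 11.35 now [515.  -73.5 236. ] [-1.80e+02  1.00e-01  6.85e+01] F [-0.5  0.1 -1.9] gap 20.9 59.5
shift [0.7, 1.1, -2.0] turn [-0.0008, 0.0011, 0.0004]
```

View pics/side5.png

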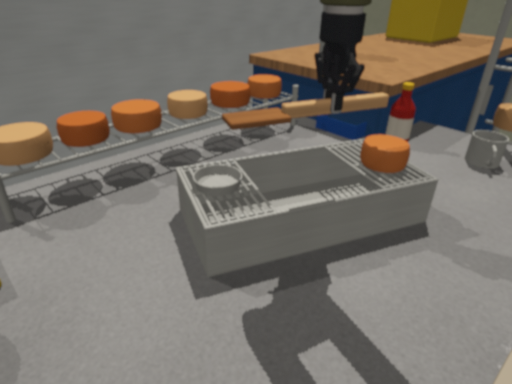

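The paddle is out and held over the trough, with its blade at (255,117) and handle end at (385,102). The dish and cheese are still in place. I let it settle and check level and height from depth.

Request:
jog_arm([
  [[0,0,0],[0,0,0]],
  [[0,0,0],[0,0,0]],
  [[0,0,0],[0,0,0]],
  [[0,0,0],[0,0,0]],
  [[0,0,0],[0,0,0]],
  [[0,0,0],[0,0,0]],
  [[0,0,0],[0,0,0]],
  [[0,0,0],[0,0,0]],
])

```text
time: 12.2
tool_pos: [515.4, -73.1, 236.5]
tcp_rot: [180.0, 0.0, 68.6]
ft_force: [0.1, -1.0, -1.5]
finger_gap: 20.7
grip_force: 59.5
```

```bash
python3 - <<'E'
from h import *
p,d=r.snapshot("side");c=r.camera_params("side");v,u=np.mgrid[:384,:512]
X=np.stack([(u-c["cx"])/c["fx"]*d,(v-c["cy"])/c["fy"]*d,d],-1)@c["pose"][:3,:3].T+c["pose"][:3,3]
hsv=cv2.cvtColor(p,cv2.COLOR_BGR2HSV)
S=(X[...,:2]-C)@U;Wd=(X[...,:2]-C)@W
m=(d>0)&(abs(Wd)<40)&(X[...,2]>200)&(X[...,2]<280)&(hsv[...,1]>90)
print("s range",S[m].min(),S[m].max())
for a in range(-180,180,30):
    k=m&(S>=a)&(S<a+30)
    if k.sum()>5:print(a,k.sum(),np.percentile(X[k][:,2],[2,50,98]).round(1),Wd[k].mean().round(1))
s=r.sense();print(s["time"],s["tool_pos"],s["tcp_rot"],abs(s["qd"]).max())
E
```

```text
s range -167.60481675794304 171.3805456041439
-180 100 [235.3 250.5 259.4] 10.1
-150 183 [235.2 250.5 259.3] 9.6
-120 193 [234.8 250.1 259.2] 9.6
-90 181 [234.7 248.8 259.1] 10.0
-60 53 [236.3 257.9 277.3] 9.8
-30 208 [235.4 249.7 259. ] 9.5
0 228 [234.3 250.1 259. ] 8.8
30 237 [235.4 250.7 258.7] 8.1
60 260 [235.8 244.1 251.5] 10.1
90 254 [234.8 244.1 245.1] 10.9
120 267 [234.3 243.9 244.7] 11.4
150 222 [235.3 243.5 244.8] 9.2
12.25 [515.33635058 -73.12265666 236.42996123] [-1.79998862e+02  4.68486430e-02  6.85674813e+01] 0.13169492842897984
```

The paddle is level, with its underside at about 234 mm (about 129 mm above the racks), and it is centred and still. I hand in.

```bash
python3 -c "
from bench import r
print(r.hand_in())"
```

```text
the job is handed in; nothing more can be done
None
```

The paddle came out endwise through the gap and was handed in still gripped: level and motionless over the middle of the trough, about 129 mm above the racks. The cheese and dish look undisturbed in the last picture, and the run took about 12 s.

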